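# Pack the board-swap carrier

## Task

Pack the plywood carrier for a circuit board swap: set the circuit board, the bit block, the solder reel and the small flux bottle each down in the grey holder that is shaped for it, resting on the holder's floor, the bottle upright; set them down, do not drop them. The big cleaner bottle and the black tape roll do not go along: leave them where they stand.

Things in the scene. Friction and masses are not known exactly. Their poses are not given: they have to be found in the camera images.
- flux_bottle: small white squeeze bottle with a blue label and red nozzle cap, standing: body 34 mm across and 68 mm high, cap 17 mm across up to 85 mm; 80 g. Origin: centre of its underside, z up. Grasp the body.
- solder_reel: solder reel standing flat: two black flanges 53 mm across and 3 mm thick, silver winding 42 mm across between them, yellow label on top; 35 mm high, 150 g. Origin: centre of its underside, z up. Can be gripped by its top flange.
- circuit_board: green circuit module lying flat: 45 mm along its x, 71 mm along its y; the board itself 4 to 6 mm above the underside, on two 4 mm pin rows along the long edges, a socket at the +y end up to 11 mm high; 25 g. Origin: centre of its underside, z up. Grasp across the long edges (along its x) at the middle.
- bit_block: orange bit holder: block 24 mm along its x, 75 mm along its y, 16 mm high, with six screwdriver bits standing in a row up to 35 mm; 70 g. Origin: centre of its underside, z up. Grasp the block across its 24 mm, at the middle; the bits may be passed by the fingers on either side.
- holder_bottle: holder for the flux bottle: round cup, bore 44 mm, mouth flared to 51 mm, 36 mm high above its floor. Grey plastic, black liner, 90 x 90 mm, one of four fixed 2 x 2 (91 mm apart, same heading, order varies) in the carrier. Origin: centre of its underside, 6 mm above the worktop; its floor is 6 mm above the origin; z up. Carrier ends (+-y) have 46 mm high handles.
- holder_reel: holder for the reel: four arcs 12 mm high round a 64 mm bore, open at the middles of the four sides for the fingers. Grey plastic, black liner, 90 x 90 mm, one of four fixed 2 x 2 (91 mm apart, same heading, order varies) in the carrier. Origin: centre of its underside, 6 mm above the worktop; its floor is 6 mm above the origin; z up. Carrier sides are 20 mm high.
- holder_board: holder for the board: corner angles 9 mm high round 57 mm (x) by 83 mm (y), gaps for the fingers at the middles; board y along holder y, either way round. Grey plastic, black liner, 90 x 90 mm, one of four fixed 2 x 2 (91 mm apart, same heading, order varies) in the carrier. Origin: centre of its underside, 6 mm above the worktop; its floor is 6 mm above the origin; z up.
- holder_bits: holder for the bit block: end caps 10 mm high of a slot 34 mm (x) by 85 mm (y), long sides open for the fingers; block y along holder y, either way. Grey plastic, black liner, 90 x 90 mm, one of four fixed 2 x 2 (91 mm apart, same heading, order varies) in the carrier. Origin: centre of its underside, 6 mm above the worktop; its floor is 6 mm above the origin; z up.
- tape_roll: look-alike of the reel, does not belong: black insulating tape roll with a hole, lying flat, 67 mm across, 19 mm high. Origin: centre of its underside, z up.
- cleaner_bottle: look-alike of the small bottle, does not belong: big grey squeeze bottle with a blue cap, 54 mm across, 150 mm high, standing. Origin: centre of its underside, z up.
Not all that is in view belongs to the job. Of the things that look like the circuit_board, the largest one is meant.

How it is judged:
By the outcome, as a careful person would: the job done as asked, in the order asked, and still so for the second after the job is handed in, with the robot touching nothing.
It also fails if it takes over 99 s, if anything falls off the work surface, if the arm or the gripper's body presses on something with over 40 N, if the wrist force passes 120 N, or if a joint passes its speed limit or range.

## Robot

A 7-joint arm with a two-finger parallel gripper is mounted at the origin on a cart in front of the work surface, level with it; the furniture and walls round the work are solid. World frame = base frame: x ahead of the robot, y to its left, z up, the work surface at z = 0. Lengths are in m, angles in rad, forces in N, time in s.
With the tool pointing down it reaches from about 0.425 to 0.925 m from the base axis. Payload 6.8 kg.
Tool frame: the origin (TCP) lies at the very end of the fingers, on their centre line; the grasp point (between the pads) lies bot.tcp_to_grasp behind it (bot.tcp_to_grasp is the distance from the TCP to the grasp point, in m); z points along the fingers, y is the line along which they close (so a half turn about z gives the same grasp; the last joint's range is limited). The gripper opens to 85 mm and grips with 20 to 120 N. Pads are 22 mm wide; open, the fingers measure 114 mm over their backs; the gripper's body (76 mm by 85 mm) begins 54 mm behind the grasp point. The pads swing forward as they close: fully open they stand 13 mm farther back than shut.
Start: joints at [1.104, 0.477, 0.022, 1.555, -0.011, 1.109, -0.083], TCP at [0.237, -0.632, 0.231] pointing down, gripper open.
Joint ranges: [-2.96, 2.96], [-0.34, 2.1], [-1.41, 1.46], [0.24, 2.44], [-1.37, 4.51], [0.17, 1.92], [-2.96, 2.96]. Speed limits (rad/s): [2.39, 2.39, 3.14, 3.14, 3.14, 3.14, 3.14].

## Interface

Orientations are given as a unit quaternion [w, x, y, z].
In Python, from station import bot gives the robot as it stands.
- The arm moves only by the tool servo_tool, never from a script. Its argument "motion" is a list that holds one entry, the list of rows, each a list of 7 numbers: the shift along the tool's x, y, z in m, then the turn, a rotation vector about the tool's x, y, z in units of 5 degrees (1.0 is 5 degrees), then the opening, from 0 (shut) to 1 (fully open). A call has 1 to 20 rows; each row is the pose to reach, as a shift and turn from the pose commanded when the call began, along the tool's axes at that moment; what a row does not reach only later rows make up. A row lasts 1/12 s, in which the tool goes at most 41.7 mm and 7.16 degrees, less where a joint would pass 70% of its speed; a pose out of reach is approached as far as the arm can. A call with a gripper value outside its range is refused whole. The fingers move at their own pace and stop on an object; "grip_force" is the grip in N (left out, the last holds). Time passes only in rows, so rows that repeat a pose let the fingers close. It gives the time, the measured TCP pose, the force, the opening and the grip force at its end, in the units of the state.
- bot.get_obs(): the state, without advancing time (a new reading comes with each control period).
- bot.read_camera(name): name is "side" or "top" or "wrist"; returns a dict with "img" (400x640x3 uint8, red, green, blue), "K" (3x3 intrinsics, pixels), "k1" (the pictures are not rectified: a ray, as slopes to the right and down, at radius r is drawn at 1 + k1 r^2 times it, then the intrinsics apply), "pose" (4x4, takes a point from camera to world coordinates). Camera axes: x right, y down, z forward; pixel columns grow to the right and rows downward; lengths in m; the calibration is good to about 2 mm. A picture is of the moment at which its call begins. There is no depth.
- bot.hand_in(): hands the job in; it is judged then, once.
The state is a dict: "t": time; "q": joint angles; "joint_vel": joint speeds; "joint_torque": joint torques, N m; "eef_pos": TCP position; "tool_rot": TCP orientation; "contact_force": force on the tool from outside, world axes, zero at the start; "torque": the same for the moment, N m; "gripper_width": opening from 0.0 (shut) to 1.0 (fully open); "grasp_force": force on a finger pad.
Only numpy, scipy, OpenCV 4.12 (cv2) and the standard library are available. Lean on these libraries where they do the work, as an engineer would, in place of code of your own. Each camera call takes 0.05 s, during which the arm holds its last target. There are 200 camera calls.

## Working session

There is one attempt and no reset: what is moved stays moved. The work goes in short steps, Python scripts to look and compute and a tool call to move; the robot and the scene stay as the last step left them, time stands still between calls to the robot, and variables do not carry over. Pictures are saved under pics/ and viewed, at most 15 in all, crops included, and the job is handed in when it is done.

Besides the shell and the picture viewer there is one more tool, called after ">>>" as name(argument=value, ...), one argument or row to a line, values as JSON. servo_tool: Moves the arm, as the interface text tells. Its arguments: {"type":"object","properties":{"motion":{"type":"array"},"grip_force":{"type":"number"}},"required":["motion"]}

```bash
mkdir -p pics; cat > h.py <<'E'
import numpy as np, cv2, pickle
def save(c,n):
    cv2.imwrite(f'pics/{n}.png',c['img'][...,::-1]); pickle.dump(c,open(f'{n}.pkl','wb'))
def load(n): return pickle.load(open(f'{n}.pkl','rb'))
def ray(c,uv):
    d=cv2.undistortPoints(np.float64(uv).reshape(-1,1,2),c['K'],np.array([c['k1'],0,0,0.])).reshape(-1,2)
    d=np.c_[d,np.ones(len(d))]; T=np.array(c['pose']); return T[:3,3],d@T[:3,:3].T
def onz(c,uv,z):
    o,d=ray(c,uv); return o+d*((z-o[2])/d[:,2])[:,None]
def proj(c,P):
    T=np.linalg.inv(np.array(c['pose'])); r,_=cv2.Rodrigues(T[:3,:3])
    return cv2.projectPoints(np.float64(P).reshape(-1,1,3),r,T[:3,3],c['K'],np.array([c['k1'],0,0,0.]))[0].reshape(-1,2)
def tri(cs,uvs):
    A=np.zeros((3,3));b=np.zeros(3);L=[]
    for c,uv in zip(cs,uvs):
        o,d=ray(c,[uv]);d=d[0]/np.linalg.norm(d[0]);M=np.eye(3)-np.outer(d,d);A+=M;b+=M@o;L.append((M,o))
    p=np.linalg.solve(A,b); return p,[np.linalg.norm(M@(p-o)) for M,o in L]
E
python3 - <<'E'
from h import *; from station import bot
print(bot.get_obs(), bot.tcp_to_grasp)
for n in ['side','top','wrist']:
    c=bot.read_camera(n); save(c,n+'0'); print(n,c['K'],c['k1'],np.round(c['pose'],3))
a=np.vstack([cv2.imread('pics/side0.png'),cv2.imread('pics/top0.png')]);cv2.imwrite('pics/st.png',cv2.resize(a,(480,600)))
E
```

```text
{'t': 0.0, 'q': array([ 1.10387828,  0.47782103,  0.02232849,  1.55646557, -0.01151737,
        1.10929597, -0.08307651]), 'joint_vel': array([-0.00030397,  0.00054864,  0.00046526, -0.00085498, -0.0002961 ,
       -0.00158511, -0.00188848]), 'joint_torque': array([-5.14297535e-04, -5.96445680e+01,  1.60787936e+00, -2.81189203e+01,
        1.26033212e-02,  9.27667221e-03, -2.54872288e-05]), 'eef_pos': array([ 0.23682369, -0.63144941,  0.2303055 ]), 'tool_rot': array([-9.03661955e-04,  9.83944687e-01,  1.78471248e-01, -2.24239938e-04]), 'contact_force': array([-0.22455995,  0.14508288,  0.13744448]), 'torque': array([0.01195062, 0.00988069, 0.0166722 ]), 'grasp_force': 0.0, 'gripper_width': 0.9975821523948111} 0.0187
side [[462.23372279   0.         320.9161177 ]
 [  0.         462.23372279 193.97381022]
 [  0.           0.           1.        ]] -0.07268750958388837 [[-0.98  -0.114  0.163  0.343]
 [-0.198  0.638 -0.744  0.562]
 [-0.02  -0.761 -0.648  0.775]
 [ 0.     0.     0.     1.   ]]
top [[482.45371597   0.         324.28298879]
 [  0.         482.45371597 197.00809874]
 [  0.           0.           1.        ]] -0.0002494137249867877 [[ 1.200e-02 -9.970e-01  8.100e-02  4.500e-01]
 [-1.000e+00 -1.200e-02 -0.000e+00 -2.490e-01]
 [ 1.000e-03 -8.100e-02 -9.970e-01  1.113e+00]
 [ 0.000e+00  0.000e+00  0.000e+00  1.000e+00]]
wrist [[335.71171964   0.         320.98143466]
 [  0.         335.71171964 193.26097796]
 [  0.           0.           1.        ]] 0.020961880525928525 [[ 0.35  -0.904 -0.247  0.299]
 [-0.937 -0.339 -0.091 -0.609]
 [-0.002  0.263 -0.965  0.373]
 [ 0.     0.     0.     1.   ]]
```

View pics/top0.png

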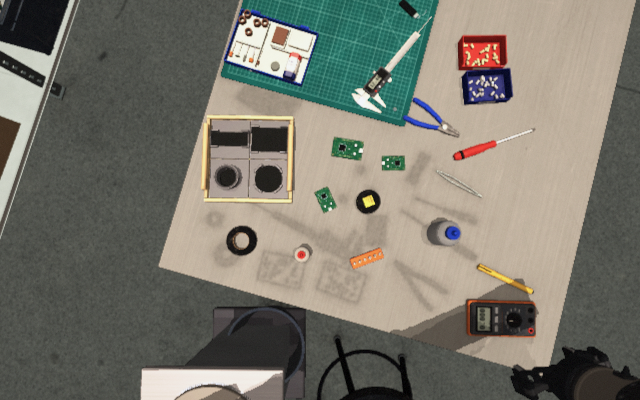

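View pics/side0.png

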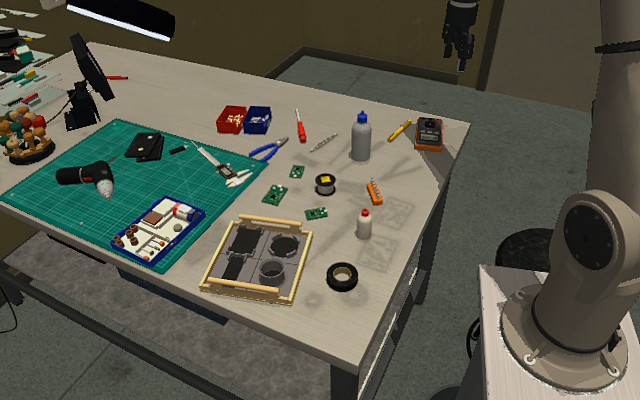

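Top view: the board look-alikes are at (347,148), (393,162) and (325,199). The one at (347,148) looks largest. The carrier is at (250,160), the reel at (368,201), the flux bottle at (302,254) and the bit block at (367,258). The tape (241,240) and the cleaner (445,233) stay where they are. I'll enlarge the crop and measure.

```bash
cat >> h.py <<'E'
def blobs(c,lo,hi,roi,amin=20):
    u0,v0,u1,v1=roi; hsv=cv2.cvtColor(c['img'],cv2.COLOR_RGB2HSV)
    m=cv2.inRange(hsv,np.array(lo),np.array(hi)); k=np.zeros_like(m);k[v0:v1,u0:u1]=m[v0:v1,u0:u1]
    k=cv2.morphologyEx(k,cv2.MORPH_CLOSE,np.ones((5,5)))
    return [x[:,0] for x in cv2.findContours(k,0,cv2.CHAIN_APPROX_NONE)[0] if cv2.contourArea(x)>=amin]
def rect(c,ct,z):
    P=onz(c,ct,z)[:,:2]; (cx,cy),(w,h),a=cv2.minAreaRect(np.float32(P*1000))
    if w<h: a+=90;w,h=h,w
    return np.round([cx,cy,w,h,a%180],1)   # mm, a=heading of long axis
E
python3 - <<'E'
from h import *
t=load('top0');s=load('side0')
cv2.imwrite('pics/cropt.png',cv2.resize(t['img'][105:280,195:425,::-1],None,fx=3.4,fy=3.4,interpolation=2))
cv2.imwrite('pics/crops.png',cv2.resize(s['img'][150:310,190:400,::-1],None,fx=3.7,fy=3.7,interpolation=2))
for n,c,roi in(('top',t,(305,125,415,220)),('side',s,(255,155,335,225))):
    for b in blobs(c,(40,70,30),(90,255,255),roi): print(n,'green',b.mean(0).round(),rect(c,b,.006))
for n,c,roi in(('top',t,(340,240,395,280)),('side',s,(355,170,390,210))):
    for b in blobs(c,(5,130,120),(18,255,255),roi): print(n,'orange',b.mean(0).round(),rect(c,b,.016))
for n,c,roi in(('top',t,(340,180,395,220)),('side',s,(305,165,345,200))):
    for b in blobs(c,(22,120,120),(35,255,255),roi,8): print(n,'yellow',b.mean(0).round(),rect(c,b,.035))
for n,c,roi in(('top',t,(285,240,320,270)),('side',s,(350,200,380,245))):
    for b in blobs(c,(0,130,100),(6,255,255),roi,5)+blobs(c,(174,130,100),(180,255,255),roi,5): print(n,'red',b.mean(0).round(),rect(c,b,.085))
E
```

```text
top green [325. 199.] [ 535.1 -251.8   51.    32.3   25.6]
top green [393. 163.] [ 622.2 -408.    51.1   30.4   90.7]
top green [347. 148.] [ 653.9 -301.    68.8   43.6   81.8]
side green [316. 213.] [ 534.9 -246.4   50.6   33.7   25.9]
side green [274. 195.] [ 654.2 -297.4   69.4   44.1   80.8]
side green [297. 171.] [ 620.6 -402.3   51.2   32.1   89.4]
side green [259. 167.] [ 722.4 -402.1   83.    33.6  107.7]
top orange [366. 258.] [ 402.7 -346.5   74.7   24.4  111.1]
side orange [375. 193.] [ 401.3 -338.5   79.9   24.4  111.5]
top yellow [368. 201.] [ 530.4 -348.5   23.    22.9  112.5]
side yellow [325. 179.] [ 530.6 -346.9   23.    22.6  112.9]
top red [301. 254.] [ 411.1 -201.1   14.8   14.7   90.7]
side red [365. 211.] [ 410.2 -188.1   18.8   18.    62.9]
```

View pics/cropt.png

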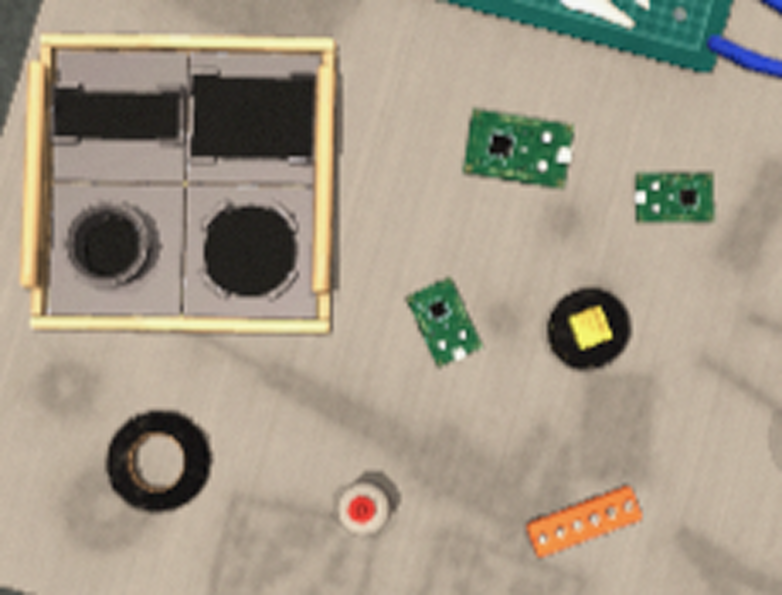

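View pics/crops.png

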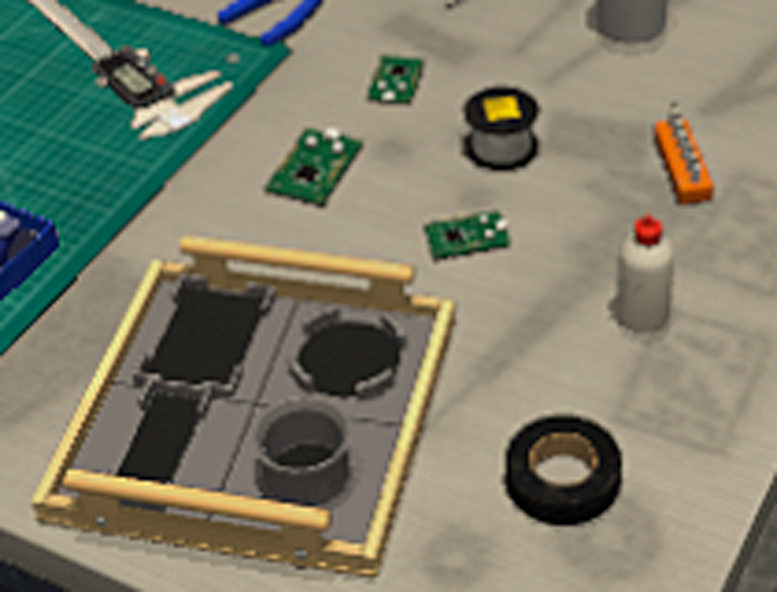

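The board candidates are (347,148) at 69x44 mm, (393,162) at 51x30 mm and (325,199) at 51x32 mm. The crop confirms (347,148) is the largest and matches the stated 71x45 mm. The cells in the top view are bits upper left, board upper right, cup lower left and reel lower right. I'll move over the board and measure again with the wrist camera.

```bash
cat >> h.py <<'E'
from scipy.spatial.transform import Rotation as R
def go(o,x,y,z,hd):
    """shift/turn to bring TCP to x,y,z (m) with closing line at heading hd (deg, mod 180)"""
    q=o['tool_rot'];A=R.from_quat([q[1],q[2],q[3],q[0]]).as_matrix()
    cur=np.degrees(np.arctan2(A[1,1],A[0,1])); hd=cur+((hd-cur+90)%180-90)
    c,s=np.cos(np.radians(hd)),np.sin(np.radians(hd)); B=np.array([[-s,c,0],[c,s,0],[0,0,-1.]])
    return np.round(A.T@(np.array([x,y,z])-o['eef_pos']),4), np.round(np.degrees(R.from_matrix(A.T@B).as_rotvec())/5,2)
E
python3 - <<'E'
from h import *; from station import bot
o=bot.get_obs(); print(go(o,.60,-.27,.26,-8.5)); print(go(o,.60,-.27,.26,0))
t=load('top0');s=load('side0')
# carrier cells: black liner blobs at floor z=.012
for n,c,roi in(('top',t,(205,118,294,202)),('side',s,(200,215,315,300))):
    for b in blobs(c,(0,0,0),(180,255,45),roi,80): print(n,b.mean(0).round(),rect(c,b,.012))
E
```

```text
(array([ 0.467 , -0.2111, -0.0292]), array([-1.000e-02, -1.000e-02, -1.219e+01]))
(array([ 0.467 , -0.2111, -0.0292]), array([-1.000e-02, -1.000e-02, -1.389e+01]))
top [227. 178.] [581.  -23.5  44.   40.7  11.7]
top [268. 178.] [ 580.8 -119.1   57.8   57.4    1.1]
top [229. 138.] [672.6 -27.1  82.6  31.2  87. ]
top [268. 139.] [ 673.9 -120.5   79.    53.9   90.7]
side [273. 273.] [585.5 -41.9  47.3  30.1   9.5]
side [284. 247.] [ 581.3 -119.6   59.5   58.4   10.4]
side [241. 252.] [673.5 -83.4 153.7  61.   89.5]
```

>>> servo_tool(
  motion=[
    [[0.467, -0.211, -0.029, 0, 0, -12.2, 0.75], [0.467, -0.211, -0.029, 0, 0, -12.2, 0.75], [0.467, -0.211, -0.029, 0, 0, -12.2, 0.75], [0.467, -0.211, -0.029, 0, 0, -12.2, 0.75], [0.467, -0.211, -0.029, 0, 0, -12.2, 0.75], [0.467, -0.211, -0.029, 0, 0, -12.2, 0.75], [0.467, -0.211, -0.029, 0, 0, -12.2, 0.75], [0.467, -0.211, -0.029, 0, 0, -12.2, 0.75], [0.467, -0.211, -0.029, 0, 0, -12.2, 0.75], [0.467, -0.211, -0.029, 0, 0, -12.2, 0.75], [0.467, -0.211, -0.029, 0, 0, -12.2, 0.75], [0.467, -0.211, -0.029, 0, 0, -12.2, 0.75], [0.467, -0.211, -0.029, 0, 0, -12.2, 0.75], [0.467, -0.211, -0.029, 0, 0, -12.2, 0.75], [0.467, -0.211, -0.029, 0, 0, -12.2, 0.75], [0.467, -0.211, -0.029, 0, 0, -12.2, 0.75], [0.467, -0.211, -0.029, 0, 0, -12.2, 0.75], [0.467, -0.211, -0.029, 0, 0, -12.2, 0.75]],
  ],
)

```text
t: 1.65
eef_pos: [0.599, -0.2724, 0.2602]
tool_rot: [0.0, 0.758, 0.652, -0.0]
contact_force: [0.5, 0.9, -0.3]
gripper_width: 0.75
grasp_force: 0.0
```

```bash
python3 - <<'E'
from h import *; from station import bot
c=bot.read_camera('wrist'); save(c,'w1'); print(c['pose'])
o=bot.get_obs();print(o['t'],o['eef_pos'],o['gripper_width'])
E
```

```text
[[ 0.98861534 -0.14476139 -0.04103466  0.60922032]
 [-0.15045692 -0.95390869 -0.25965541 -0.2078064 ]
 [-0.00155524  0.26287327 -0.96482912  0.40266663]
 [ 0.          0.          0.          1.        ]]
1.7 [ 0.59924441 -0.27207206  0.26032338] 0.7497714918017585
```

View pics/w1.png

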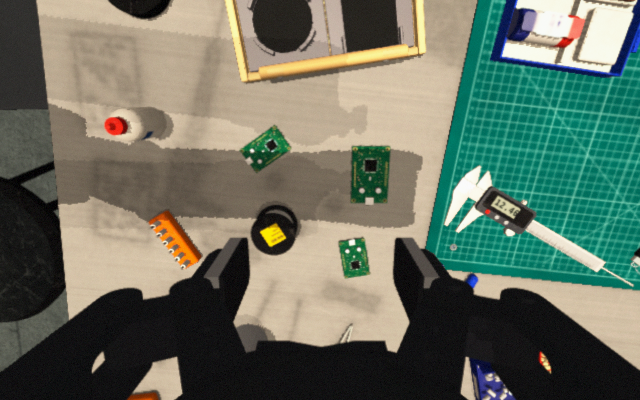

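Wrist view: the meant board is at (370,174), the reel at (274,230), the bit block at (174,240) and the bottle cap at (115,126). The carrier's board and reel cells are at the top. Next I triangulate wrist against top.

```bash
python3 - <<'E'
from h import *; from station import bot
t=load('top0');w=load('w1')
def ctr(ct): return np.array(cv2.minAreaRect(np.float32(ct))[0])
def big(c,lo,hi,roi): return max(blobs(c,lo,hi,roi,5),key=cv2.contourArea)
G=((40,60,20),(90,255,255))
S={'board':(G,(325,130,368,165),G,(340,135,400,215),.006),
'bits':(((5,130,100),(18,255,255)),(340,240,395,280),((5,130,60),(18,255,255)),(140,200,215,275),.016),
'label':(((22,120,100),(35,255,255)),(340,180,395,220),((22,120,60),(35,255,255)),(245,200,305,260),.035),
'cap':(((0,130,80),(6,255,255)),(285,240,320,270),((0,130,60),(6,255,255)),(95,105,140,150),.085)}
for k,(a,r,b,r2,z) in S.items():
    p,q=big(t,*a,r),big(w,*b,r2); P,e=tri((t,w),(ctr(p),ctr(q)))
    print(k,'tri mm',(P*1000).round(1),'miss',np.round(np.array(e)*1000,1),'top',rect(t,p,z),'wrist',rect(w,q,z))
# carrier reel & board liner in wrist
for b in blobs(w,(0,0,0),(180,255,50),(240,0,425,60),80): print('liner',ctr(b),rect(w,b,.012))
for b in blobs(w,(0,0,0),(180,255,50),(240,195,310,262),80): print('reel black',ctr(b),rect(w,b,.035))
for b in blobs(t,(0,0,0),(180,255,50),(340,180,395,220),80): print('reel top',ctr(b),rect(t,b,.035))
o=bot.get_obs(); print(go(o,.654,-.301,.06,-8.5))
E
```

```text
board tri mm [ 655.4 -301.6   -2.1] miss [0.1 0.1] top [ 654.  -301.2   69.5   43.6   81.1] wrist [ 653.9 -300.4   68.9   45.3   81.4]
bits tri mm [ 402.  -346.5    8.1] miss [0.8 0.8] top [ 402.7 -346.5   74.7   24.4  111.1] wrist [ 406.2 -343.9   75.2   30.9  110.9]
label tri mm [ 530.2 -348.    35.3] miss [0.3 0.3] top [ 530.5 -348.2   23.5   23.4  109.1] wrist [ 530.1 -348.    24.4   24.3   21.3]
cap tri mm [ 410.6 -200.5   72.8] miss [0. 0.] top [ 411.1 -201.1   14.8   14.7   90.7] wrist [ 418.  -200.8   21.1   15.4  171.7]
liner [369.75863647  23.10344887] [ 671.7 -136.    54.1   49.5  179.5]
liner [281.   25.5] [ 578.9 -125.5   62.4   48.7  171.5]
reel black [244.  249.5] [ 492.7 -361.7   30.1    9.6   78.2]
reel black [274.90002441 229.20002747] [ 533.7 -342.4   62.1   50.3   53.8]
reel top [367.5 201. ] [ 530.  -346.9   51.6   49.4   90.7]
(array([-0.0203,  0.0585,  0.2003]), array([-0.  ,  0.01, -0.02]))
```

>>> servo_tool(
  motion=[
    [[-0.02, 0.0585, 0.12, 0, 0, 0, 0.75], [-0.02, 0.0585, 0.15, 0, 0, 0, 0.75], [-0.02, 0.0585, 0.18, 0, 0, 0, 0.75], [-0.02, 0.0585, 0.21, 0, 0, 0, 0.75], [-0.02, 0.0585, 0.23, 0, 0, 0, 0.75], [-0.02, 0.0585, 0.24, 0, 0, 0, 0.75], [-0.02, 0.0585, 0.246, 0, 0, 0, 0.75], [-0.02, 0.0585, 0.25, 0, 0, 0, 0.75], [-0.02, 0.0585, 0.253, 0, 0, 0, 0.75], [-0.02, 0.0585, 0.256, 0, 0, 0, 0.75], [-0.02, 0.0585, 0.258, 0, 0, 0, 0.75], [-0.02, 0.0585, 0.259, 0, 0, 0, 0.75], [-0.02, 0.0585, 0.259, 0, 0, 0, 0.75]],
  ],
  grip_force=30,
)

```text
t: 2.78
eef_pos: [0.6558, -0.2992, 0.0028]
tool_rot: [0.001, 0.757, 0.653, 0.0]
contact_force: [0.2, 0.0, 0.7]
gripper_width: 0.753
grasp_force: 0.0
```

```bash
python3 - <<'E'
from h import *; from station import bot
c=bot.read_camera('wrist'); save(c,'w2')
cv2.imwrite('pics/w2c.png',c['img'][100:400,100:560,::-1])
o=bot.get_obs();print(go(o,.654,-.301,.001,-8.8),go(o,.67,-.12,.1,0))
E
```

```text
(array([-0.0021, -0.0014,  0.0016]), array([0.02, 0.01, 0.07])) (array([ 0.1792, -0.012 , -0.0975]), array([ 0.02,  0.01, -1.69]))
```

View pics/w2c.png

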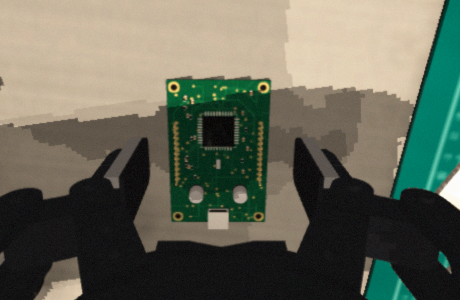

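Board centred between the fingers (crop 218,150). Closing.

>>> servo_tool(
  motion=[
    [[-0.001, -0.001, 0.0015, 0, 0, 0, 0.75], [-0.002, -0.001, 0.002, 0, 0, 0, 0.65], [-0.002, -0.001, 0.002, 0, 0, 0, 0.5], [-0.002, -0.001, 0.002, 0, 0, 0, 0.4], [-0.002, -0.001, 0.002, 0, 0, 0, 0.4], [-0.002, -0.001, 0.002, 0, 0, 0, 0.4], [-0.002, -0.001, 0.002, 0, 0, 0, 0.4], [-0.002, -0.001, 0.002, 0, 0, 0, 0.4]],
  ],
)

```text
t: 3.5
eef_pos: [0.6538, -0.3011, -0.0004]
tool_rot: [0.0, 0.757, 0.653, -0.0]
contact_force: [-2.0, -1.3, 3.1]
gripper_width: 0.507
grasp_force: 30.5
```

```bash
python3 - <<'E'
from h import *; from station import bot
c=load('w2'); b=max(blobs(c,(40,60,20),(90,255,255),(200,150,400,340)),key=cv2.contourArea); print(rect(c,b,.006))
E
```

```text
[ 654.3 -300.    69.6   44.9   81.3]
```

```bash
python3 - <<'E'
from h import *; from station import bot
o=bot.get_obs();print(go(o,.64,-.10,.22,0))
E
```

```text
(array([ 0.1967, -0.0432, -0.2205]), array([ 0.  ,  0.01, -1.69]))
```

>>> servo_tool(
  motion=[
    [[0, 0, -0.01, 0, 0, 0, 0.4], [0, 0, -0.03, 0, 0, 0, 0.4], [0.01, -0.003, -0.06, 0, 0, 0, 0.4], [0.03, -0.01, -0.09, 0, 0, 0, 0.4], [0.06, -0.015, -0.12, 0, 0, -0.5, 0.4], [0.09, -0.02, -0.15, 0, 0, -1, 0.4], [0.12, -0.03, -0.18, 0, 0, -1.4, 0.4], [0.15, -0.035, -0.2, 0, 0, -1.7, 0.4], [0.18, -0.04, -0.22, 0, 0, -1.7, 0.4], [0.197, -0.043, -0.22, 0, 0, -1.7, 0.4], [0.197, -0.043, -0.22, 0, 0, -1.7, 0.4], [0.197, -0.043, -0.22, 0, 0, -1.7, 0.4]],
  ],
)

```text
t: 4.5
eef_pos: [0.6403, -0.0977, 0.22]
tool_rot: [0.0, 0.706, 0.709, 0.0]
contact_force: [-0.4, -0.9, -1.6]
gripper_width: 0.501
grasp_force: 30.7
```

```bash
python3 - <<'E'
from h import *; from station import bot
c=bot.read_camera('wrist'); save(c,'w3')
o=bot.get_obs();print(o['t'],o['eef_pos'],o['grasp_force'],o['gripper_width'])
for b in blobs(c,(0,0,0),(180,255,45),(100,0,560,300),300): print(b.min(0),b.max(0),rect(c,b,.012))
E
```

```text
4.55 [ 0.63999307 -0.09975397  0.21928753] 30.672011375427246 0.508019863539483
[129 201] [513 299] [ 6.405e+02 -1.966e+02  4.499e+02  1.206e+02  3.000e-01]
[237 159] [289 214] [ 573.3 -117.5   61.5   47.7   60.7]
[324 150] [378 176] [671.8 -94.3  56.1  27.  179. ]
[100  97] [161 162] [445.4 -62.9  67.3  61.   80.3]
[234  74] [280 120] [577.2 -27.1  46.   40.8 136.2]
[337  54] [371 140] [672.3 -29.   82.9  32.3  89.5]
```

View pics/w3.png

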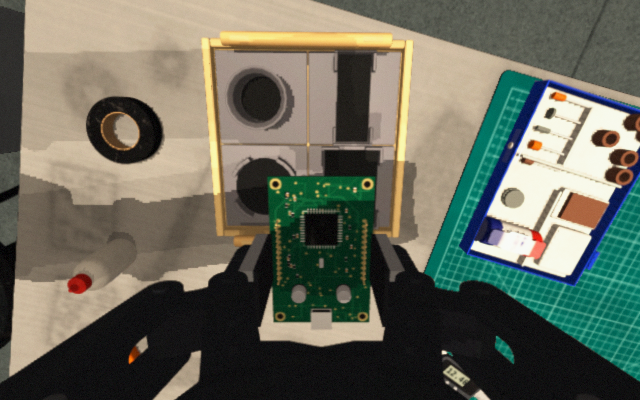

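Wrist view: the board is held level at (320,250). The cells show cup (258,98), bits (353,97) and reel (263,186), with the board cell behind the board. Now I check cell heights, then place.

```bash
python3 - <<'E'
from h import *; from station import bot
t=load('top0');w=load('w3')
ctr=lambda b:np.array(cv2.minAreaRect(np.float32(b))[0])
f=lambda c,r:max(blobs(c,(0,0,0),(180,255,45),r,80),key=cv2.contourArea)
a,b=f(t,(208,125,250,150)),f(w,(325,45,385,145))
P,e=tri((t,w),(ctr(a),ctr(b)));print('bits floor',P*1000,e)
# carrier long side rims (yellow wood) in w: outline
hs=blobs(w,(12,60,120),(30,200,255),(195,25,420,250),100)
print([ (rect(w,x,.026),x.min(0),x.max(0)) for x in hs])
o=bot.get_obs();print(go(o,.6723,-.1203,.012,0))
E
```

```text
bits floor [672.44649951 -27.48531614  13.5436155 ] [np.float64(0.00021887261283153666), np.float64(0.0002188726128318081)]
[(array([622.6, -74.7, 241.9, 220.7,   1.3]), array([195,  25], dtype=int32), array([419, 249], dtype=int32))]
(array([-0.0205,  0.0323,  0.2073]), array([-0.  ,  0.01,  0.02]))
```

>>> servo_tool(
  motion=[
    [[-0.015, 0.02, 0.04, 0, 0, 0, 0.4], [-0.0195, 0.032, 0.08, 0, 0, 0, 0.4], [-0.0195, 0.032, 0.115, 0, 0, 0, 0.4], [-0.0195, 0.032, 0.14, 0, 0, 0, 0.4], [-0.0195, 0.032, 0.16, 0, 0, 0, 0.4], [-0.0195, 0.032, 0.175, 0, 0, 0, 0.4], [-0.0195, 0.032, 0.185, 0, 0, 0, 0.4], [-0.0195, 0.032, 0.191, 0, 0, 0, 0.4], [-0.0195, 0.032, 0.196, 0, 0, 0, 0.4], [-0.0195, 0.032, 0.2, 0, 0, 0, 0.4], [-0.0195, 0.032, 0.203, 0, 0, 0, 0.4], [-0.0195, 0.032, 0.2045, 0, 0, 0, 0.4], [-0.0195, 0.032, 0.2055, 0, 0, 0, 0.4], [-0.0195, 0.032, 0.2055, 0, 0, 0, 0.4]],
  ],
)

```text
t: 5.72
eef_pos: [0.6725, -0.119, 0.0142]
tool_rot: [0.0, 0.707, 0.707, 0.0]
contact_force: [0.5, -0.0, -0.1]
gripper_width: 0.508
grasp_force: 30.7
```

```bash
python3 - <<'E'
from h import *; from station import bot
c=bot.read_camera('wrist'); save(c,'w4')
cv2.imwrite('pics/w4c.png',c['img'][0:400,100:560,::-1])
o=bot.get_obs();print(o['eef_pos'],o['contact_force'],go(o,.6723,-.1195,.0118,0))
E
```

```text
[ 0.67254487 -0.11895961  0.0142322 ] [-0.80413724 -0.15126508 -0.64095789] (array([-0.0005, -0.0002,  0.0024]), array([0.01, 0.  , 0.01]))
```

View pics/w4c.png

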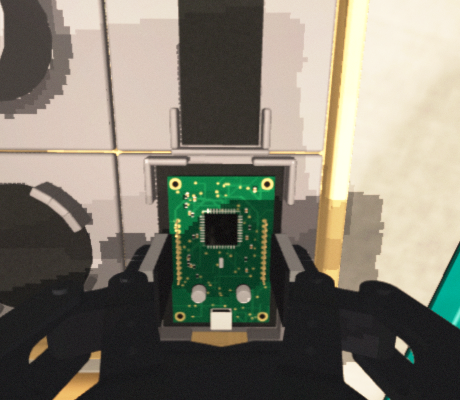

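The board (crop 220,250) sits inside the corner angles, centred. I'll lower the last 2.4 mm and release.

>>> servo_tool(
  motion=[
    [[0, 0, 0.001, 0, 0, 0, 0.4], [0, 0, 0.002, 0, 0, 0, 0.4], [0, 0, 0.0025, 0, 0, 0, 0.4], [0, 0, 0.0025, 0, 0, 0, 0.4]],
  ],
)

```text
t: 6.1
eef_pos: [0.6724, -0.119, 0.0116]
tool_rot: [0.0, 0.707, 0.707, 0.0]
contact_force: [-0.7, 0.3, 2.2]
gripper_width: 0.506
grasp_force: 30.8
```

>>> servo_tool(
  motion=[
    [[0, 0, 0.0025, 0, 0, 0, 0.6], [0, 0, 0.0025, 0, 0, 0, 0.62], [0, 0, 0.0025, 0, 0, 0, 0.62], [0, 0, 0.0025, 0, 0, 0, 0.62], [0, 0, -0.005, 0, 0, 0, 0.62], [0, 0, -0.02, 0, 0, 0, 0.62], [0, 0, -0.05, 0, 0, 0, 0.62], [0, 0, -0.085, 0, 0, 0, 0.62], [-0.025, -0.03, -0.12, 0, 0, 0, 0.62], [-0.05, -0.06, -0.125, 0, 0, -1, 0.62], [-0.075, -0.09, -0.125, 0, 0, -2, 0.62], [-0.1, -0.12, -0.125, 0, 0, -3, 0.62], [-0.125, -0.15, -0.125, 0, 0, -4, 0.62], [-0.15, -0.18, -0.125, 0, 0, -4.2, 0.62], [-0.175, -0.21, -0.125, 0, 0, -4.2, 0.62], [-0.2, -0.24, -0.125, 0, 0, -4.2, 0.62], [-0.22, -0.265, -0.125, 0, 0, -4.2, 0.62], [-0.227, -0.27, -0.125, 0, 0, -4.2, 0.62], [-0.227, -0.27, -0.125, 0, 0, -4.2, 0.62]],
  ],
)

```text
t: 7.68
eef_pos: [0.4001, -0.3492, 0.1375]
tool_rot: [0.0, 0.568, 0.823, -0.001]
contact_force: [0.7, -0.7, 0.1]
gripper_width: 0.623
grasp_force: 0.0
```

```bash
python3 - <<'E'
from h import *; from station import bot
c=bot.read_camera('wrist'); save(c,'w5')
d=bot.read_camera('top'); save(d,'top1')
B=blobs(c,(5,130,60),(18,255,255),(150,60,500,330),200)
for b in B: print(b.min(0),b.max(0),rect(c,b,.016),rect(c,b,0))
b=max(blobs(d,(40,60,20),(90,255,255),(250,118,292,160),50),key=cv2.contourArea);print('board in holder',rect(d,b,.018))
a=c['img'][60:330,120:520,::-1]; e=cv2.resize(d['img'][110:210,200:300,::-1],(270,270)); cv2.imwrite('pics/w5c.png',np.hstack([a,e]))
o=bot.get_obs();print(o['eef_pos'],go(o,.4027,-.3465,.003,21))
E
```

```text
[310 135] [341 225] [ 402.1 -345.1   74.7   24.4  111.4] [ 403.6 -348.6   79.2   25.9  111.4]
board in holder [ 671.4 -118.    71.2   46.6   90.7]
[ 0.40359975 -0.3459181   0.13738078] (array([-0.    , -0.0012,  0.1344]), array([0.02, 0.01, 0.01]))
```

View pics/w5c.png

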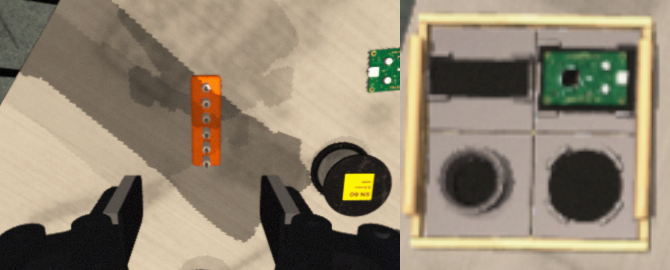

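Board lies flat in its holder. The bit block (crop 206,120) is aligned and measures 74.7x24.4 mm at 16 mm height, as it must.

>>> servo_tool(
  motion=[
    [[0, -0.001, 0.03, 0, 0, 0, 0.62], [0, -0.001, 0.06, 0, 0, 0, 0.62], [0, -0.001, 0.085, 0, 0, 0, 0.62], [0, -0.001, 0.105, 0, 0, 0, 0.62], [0, -0.001, 0.118, 0, 0, 0, 0.62], [0, -0.001, 0.126, 0, 0, 0, 0.62], [0, -0.001, 0.131, 0, 0, 0, 0.62], [0, -0.001, 0.1335, 0, 0, 0, 0.5], [0, -0.001, 0.1335, 0, 0, 0, 0.35], [0, -0.001, 0.1335, 0, 0, 0, 0.2], [0, -0.001, 0.1335, 0, 0, 0, 0.2], [0, -0.001, 0.1335, 0, 0, 0, 0.2], [0, -0.001, 0.1335, 0, 0, 0, 0.2], [0, -0.001, 0.1335, 0, 0, 0, 0.2], [0, -0.001, 0.1335, 0, 0, 0, 0.2]],
  ],
)

```text
t: 9.03
eef_pos: [0.402, -0.3469, 0.0035]
tool_rot: [0.001, 0.566, 0.824, -0.0]
contact_force: [-0.4, 0.3, 6.3]
gripper_width: 0.27
grasp_force: 30.3
```

```bash
python3 - <<'E'
from h import *; from station import bot
o=bot.get_obs();print(o['eef_pos'],o['contact_force'],go(o,.6723,-.0285,.09,0))
E
```

```text
[ 0.40203142 -0.34694906  0.00353229] [-0.386812    0.30922322  6.32396472] (array([ 0.2   ,  0.3667, -0.0865]), array([0.01, 0.01, 4.21]))
```

>>> servo_tool(
  motion=[
    [[0, 0, -0.01, 0, 0, 0, 0.2], [0, 0, -0.03, 0, 0, 0, 0.2], [0, 0, -0.06, 0, 0, 0, 0.2], [0, 0, -0.09, 0, 0, 0, 0.2], [0.015, 0.027, -0.107, 0, 0, 0, 0.2], [0.03, 0.055, -0.107, 0, 0, 0.5, 0.2], [0.048, 0.088, -0.107, 0, 0, 1, 0.2], [0.066, 0.121, -0.107, 0, 0, 1.5, 0.2], [0.084, 0.154, -0.107, 0, 0, 2, 0.2], [0.102, 0.187, -0.107, 0, 0, 2.5, 0.2], [0.12, 0.22, -0.107, 0, 0, 3, 0.2], [0.138, 0.253, -0.107, 0, 0, 3.5, 0.2], [0.156, 0.286, -0.107, 0, 0, 4, 0.2], [0.174, 0.319, -0.107, 0, 0, 4.2, 0.2], [0.188, 0.345, -0.1, 0, 0, 4.2, 0.2], [0.197, 0.361, -0.09, 0, 0, 4.2, 0.2], [0.2, 0.3667, -0.08, 0, 0, 4.2, 0.2], [0.2, 0.3667, -0.07, 0, 0, 4.2, 0.2], [0.2, 0.3667, -0.07, 0, 0, 4.2, 0.2]],
  ],
)

```text
t: 10.62
eef_pos: [0.6693, -0.0298, 0.07]
tool_rot: [-0.001, 0.707, 0.707, -0.002]
contact_force: [-0.8, -1.7, -1.6]
gripper_width: 0.271
grasp_force: 29.6
```

```bash
python3 - <<'E'
from h import *; from station import bot
c=bot.read_camera('wrist'); save(c,'w6')
cv2.imwrite('pics/w6c.png',c['img'][0:400,100:560,::-1])
o=bot.get_obs();print(o['eef_pos'],o['grasp_force'],o['gripper_width'],go(o,.6723,-.0288,.0155,0))
E
```

```text
[ 0.66966066 -0.03068269  0.07107903] 29.56567257642746 0.2694013812326221 (array([0.002 , 0.0029, 0.0556]), array([-0.05,  0.02, -0.01]))
```

View pics/w6c.png

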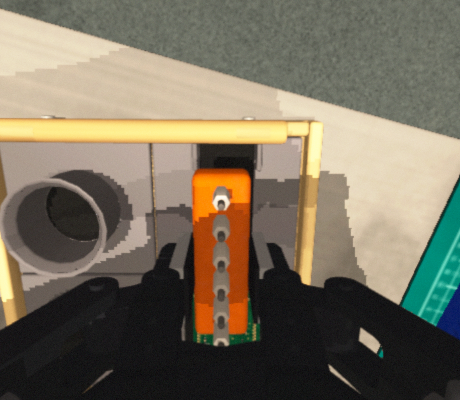

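The block is held straight above its slot (crop 220,250). Lowering.

>>> servo_tool(
  motion=[
    [[0.002, 0.0028, 0.015, 0, 0, 0, 0.2], [0.002, 0.0028, 0.025, 0, 0, 0, 0.2], [0.002, 0.0028, 0.033, 0, 0, 0, 0.2], [0.002, 0.0028, 0.04, 0, 0, 0, 0.2], [0.002, 0.0028, 0.046, 0, 0, 0, 0.2], [0.002, 0.0028, 0.05, 0, 0, 0, 0.2], [0.002, 0.0028, 0.053, 0, 0, 0, 0.2], [0.002, 0.0028, 0.0545, 0, 0, 0, 0.2], [0.002, 0.0028, 0.055, 0, 0, 0, 0.2], [0.002, 0.0028, 0.055, 0, 0, 0, 0.2]],
  ],
)

```text
t: 11.5
eef_pos: [0.6749, -0.0261, 0.018]
tool_rot: [0.0, 0.707, 0.707, 0.0]
contact_force: [-0.7, 0.0, -0.4]
gripper_width: 0.269
grasp_force: 29.6
```

>>> servo_tool(
  motion=[
    [[-0.0015, -0.0015, 0, 0, 0, 0, 0.2], [-0.0025, -0.0025, 0.001, 0, 0, 0, 0.2], [-0.0025, -0.0025, 0.002, 0, 0, 0, 0.2], [-0.0025, -0.0025, 0.003, 0, 0, 0, 0.2], [-0.0025, -0.0025, 0.003, 0, 0, 0, 0.2], [-0.0025, -0.0025, 0.003, 0, 0, 0, 0.2]],
  ],
)

```text
t: 12.0
eef_pos: [0.6722, -0.0292, 0.0156]
tool_rot: [0.0, 0.707, 0.707, -0.0]
contact_force: [-2.8, 0.1, 6.5]
gripper_width: 0.267
grasp_force: 30.3
```

```bash
python3 - <<'E'
from h import *; from station import bot
c=bot.read_camera('wrist'); save(c,'w7')
cv2.imwrite('pics/w7c.png',c['img'][0:400,100:560,::-1])
E
```

```text
(no output)
```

View pics/w7c.png

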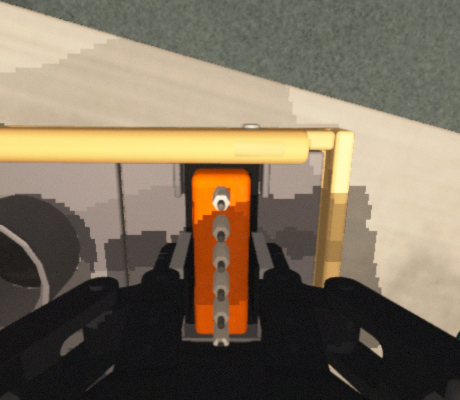

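Bit block seated between the end caps (crop 220,250), with a 6.5 N floor reaction. I'll release and go to the reel.

>>> servo_tool(
  motion=[
    [[-0.0025, -0.0025, 0.003, 0, 0, 0, 0.4], [-0.0025, -0.0025, 0.003, 0, 0, 0, 0.48], [-0.0025, -0.0025, 0.003, 0, 0, 0, 0.48], [-0.0025, -0.0025, 0, 0, 0, 0, 0.48], [-0.0025, -0.0025, -0.02, 0, 0, 0, 0.48], [-0.0025, -0.0025, -0.05, 0, 0, 0, 0.48], [-0.0025, -0.0025, -0.085, 0, 0, 0, 0.48], [-0.03, -0.015, -0.11, 0, 0, 0, 0.6], [-0.065, -0.03, -0.11, 0, 0, 0, 0.8], [-0.1, -0.045, -0.11, 0, 0, 0, 0.8], [-0.135, -0.06, -0.11, 0, 0, 0, 0.8], [-0.17, -0.075, -0.11, 0, 0, 0, 0.8], [-0.205, -0.09, -0.11, 0, 0, 0, 0.8], [-0.24, -0.105, -0.11, 0, 0, 0, 0.8], [-0.275, -0.12, -0.11, 0, 0, 0, 0.8], [-0.305, -0.135, -0.11, 0, 0, 0, 0.8], [-0.321, -0.1445, -0.11, 0, 0, 0, 0.8], [-0.321, -0.1445, -0.11, 0, 0, 0, 0.8], [-0.321, -0.1445, -0.11, 0, 0, 0, 0.8]],
  ],
)

```text
t: 13.63
eef_pos: [0.5272, -0.3513, 0.1249]
tool_rot: [0.0, 0.708, 0.706, -0.0]
contact_force: [0.7, 0.9, -0.1]
gripper_width: 0.799
grasp_force: 0.0
```

```bash
python3 - <<'E'
from h import *; from station import bot
c=bot.read_camera('wrist'); save(c,'w8'); d=bot.read_camera('top'); save(d,'top2')
for b in blobs(c,(22,120,60),(35,255,255),(200,60,450,330),30): print('label',b.min(0),b.max(0),rect(c,b,.035))
b=max(blobs(d,(5,130,60),(18,255,255),(205,118,255,165),30),key=cv2.contourArea);print('bits in holder',rect(d,b,.028))
a=c['img'][60:330,120:520,::-1]; e=cv2.resize(d['img'][110:210,200:300,::-1],(270,270)); cv2.imwrite('pics/w8c.png',np.hstack([a,e]))
o=bot.get_obs();print(o['eef_pos'],go(o,.5302,-.348,.016,0))
E
```

```text
label [306 172] [345 210] [ 530.5 -347.8   22.8   22.8  112.1]
bits in holder [671.8 -30.2  75.5  25.4  90.7]
[ 0.52897068 -0.34839425  0.12503026] (array([0.0003, 0.0011, 0.109 ]), array([ 0.01, -0.01,  0.03]))
```

View pics/w8c.png

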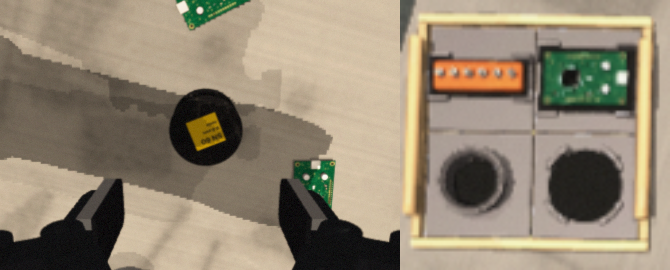

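Bits and board sit in their holders. The reel (crop 205,128) is centred and its label agrees at (530.5,-347.8). Descending.

>>> servo_tool(
  motion=[
    [[0, 0.0005, 0.03, 0, 0, 0, 0.8], [0, 0.0005, 0.055, 0, 0, 0, 0.8], [0, 0.0005, 0.075, 0, 0, 0, 0.8], [0, 0.0005, 0.09, 0, 0, 0, 0.8], [0, 0.0005, 0.1, 0, 0, 0, 0.8], [0, 0.0005, 0.106, 0, 0, 0, 0.8], [0, 0.0005, 0.109, 0, 0, 0, 0.75], [0, 0.0005, 0.109, 0, 0, 0, 0.65], [0, 0.0005, 0.109, 0, 0, 0, 0.55], [0, 0.0005, 0.109, 0, 0, 0, 0.5], [0, 0.0005, 0.109, 0, 0, 0, 0.5], [0, 0.0005, 0.109, 0, 0, 0, 0.5], [0, 0.0005, 0.109, 0, 0, 0, 0.5]],
  ],
  grip_force=40,
)

```text
t: 14.82
eef_pos: [0.5293, -0.3501, 0.0167]
tool_rot: [0.001, 0.707, 0.707, 0.0]
contact_force: [-0.3, 0.5, 5.6]
gripper_width: 0.589
grasp_force: 41.8
```

```bash
python3 - <<'E'
from h import *; from station import bot
o=bot.get_obs();print(o['eef_pos'],o['contact_force'],go(o,.5812,-.1193,.0285,0))
E
```

```text
[ 0.52926349 -0.35007584  0.01674161] [-0.2748896   0.47031894  5.55082028] (array([ 0.2307,  0.0522, -0.0118]), array([0.02, 0.01, 0.01]))
```

>>> servo_tool(
  motion=[
    [[0, 0, -0.01, 0, 0, 0, 0.5], [0, 0, -0.03, 0, 0, 0, 0.5], [0, 0, -0.055, 0, 0, 0, 0.5], [0.01, 0.002, -0.08, 0, 0, 0, 0.5], [0.035, 0.008, -0.08, 0, 0, 0, 0.5], [0.065, 0.015, -0.08, 0, 0, 0, 0.5], [0.095, 0.022, -0.08, 0, 0, 0, 0.5], [0.125, 0.028, -0.08, 0, 0, 0, 0.5], [0.155, 0.035, -0.08, 0, 0, 0, 0.5], [0.185, 0.042, -0.08, 0, 0, 0, 0.5], [0.21, 0.048, -0.08, 0, 0, 0, 0.5], [0.224, 0.051, -0.08, 0, 0, 0, 0.5], [0.2287, 0.052, -0.07, 0, 0, 0, 0.5], [0.2287, 0.052, -0.055, 0, 0, 0, 0.5], [0.2287, 0.052, -0.04, 0, 0, 0, 0.5], [0.2287, 0.052, -0.03, 0, 0, 0, 0.5], [0.2287, 0.052, -0.025, 0, 0, 0, 0.5], [0.2287, 0.052, -0.025, 0, 0, 0, 0.5]],
  ],
)

```text
t: 16.32
eef_pos: [0.579, -0.122, 0.0393]
tool_rot: [-0.001, 0.707, 0.707, -0.001]
contact_force: [0.4, -0.8, -1.2]
gripper_width: 0.59
grasp_force: 41.8
```

```bash
python3 - <<'E'
from h import *; from station import bot
c=bot.read_camera('wrist'); save(c,'w9')
for b in blobs(c,(22,120,60),(35,255,255),(200,60,450,360),30): print('label',b.min(0),b.max(0),rect(c,b,.06))
cv2.imwrite('pics/w9c.png',c['img'][0:400,100:560,::-1])
o=bot.get_obs();print(o['eef_pos'],o['grasp_force'],go(o,.5812,-.1214,.0285,0))
E
```

```text
label [286 233] [355 295] [ 579.  -119.3   22.1   22.1   21.1]
[ 0.57977396 -0.12181537  0.0402627 ] 41.791353821754456 (array([0.0004, 0.0014, 0.0118]), array([-0.01,  0.  ,  0.  ]))
```

View pics/w9c.png

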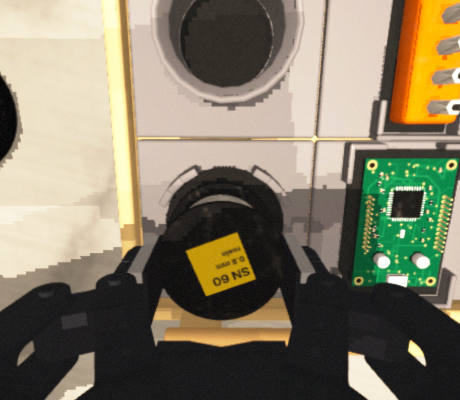

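Reel held upright over the arcs (crop 222,265; arcs centred near 225). Lowering.

>>> servo_tool(
  motion=[
    [[0, 0.0005, 0.004, 0, 0, 0, 0.5], [0, 0.0005, 0.007, 0, 0, 0, 0.5], [0, 0.0005, 0.0095, 0, 0, 0, 0.5], [0, 0.0005, 0.011, 0, 0, 0, 0.5], [0, 0.0005, 0.012, 0, 0, 0, 0.5], [0, 0.0005, 0.0125, 0, 0, 0, 0.5], [0, 0.0005, 0.0125, 0, 0, 0, 0.5]],
  ],
)

```text
t: 16.95
eef_pos: [0.5808, -0.1211, 0.0288]
tool_rot: [0.0, 0.707, 0.707, -0.0]
contact_force: [-2.1, -0.2, 3.8]
gripper_width: 0.589
grasp_force: 42.0
```

>>> servo_tool(
  motion=[
    [[0, 0.0005, 0.0125, 0, 0, 0, 0.65], [0, 0.0005, 0.0125, 0, 0, 0, 0.7], [0, 0.0005, 0.0125, 0, 0, 0, 0.72], [0, 0.0005, 0.0125, 0, 0, 0, 0.72], [0, 0.0005, 0, 0, 0, 0, 0.72], [0, 0.0005, -0.025, 0, 0, 0, 0.72], [0, 0.0005, -0.06, 0, 0, 0, 0.72], [0, 0.0005, -0.095, 0, 0, 0, 0.72], [-0.01, -0.02, -0.115, 0, 0, 0, 0.72], [-0.025, -0.05, -0.115, 0, 0, 0, 0.72], [-0.04, -0.085, -0.115, 0, 0, 0, 0.72], [-0.055, -0.12, -0.115, 0, 0, 0, 0.72], [-0.07, -0.15, -0.115, 0, 0, 0, 0.72], [-0.08, -0.17, -0.115, 0, 0, 0, 0.72], [-0.08, -0.17, -0.115, 0, 0, 0, 0.72], [-0.08, -0.17, -0.115, 0, 0, 0, 0.72]],
  ],
)

```text
t: 18.28
eef_pos: [0.4103, -0.2022, 0.1445]
tool_rot: [0.001, 0.708, 0.707, -0.0]
contact_force: [0.1, -0.7, 0.4]
gripper_width: 0.72
grasp_force: 0.0
```

```bash
python3 - <<'E'
from h import *; from station import bot
c=bot.read_camera('wrist'); save(c,'w10'); d=bot.read_camera('top'); save(d,'top3')
ctr=lambda b:np.array(cv2.minAreaRect(np.float32(b))[0])
B=max(blobs(c,(0,130,60),(6,255,255),(200,60,450,360),30),key=cv2.contourArea); print('cap',B.min(0),B.max(0),rect(c,B,.085))
T=max(blobs(load('top0'),(0,130,80),(6,255,255),(285,240,320,270),5),key=cv2.contourArea)
print(tri((c,d),(ctr(B),ctr(T))))
b=max(blobs(d,(22,120,60),(35,255,255),(250,160,290,200),8),key=cv2.contourArea);print('label',rect(d,b,.047))
o=bot.get_obs();print(o['eef_pos'],go(o,.411,-.2007,.041,0))
E
```

```text
cap [309 188] [334 215] [ 410.7 -197.3   17.7   15.7   89.9]
(array([ 0.41064525, -0.20052043,  0.07386984]), [np.float64(2.135885875186535e-05), np.float64(2.135885875195489e-05)])
label [ 581.8 -120.    24.7   24.2  112.8]
[ 0.41229387 -0.20100618  0.14433191] (array([ 0.0004, -0.0015,  0.1033]), array([0.03, 0.01, 0.02]))
```

>>> servo_tool(
  motion=[
    [[0.001, -0.001, 0.02, 0, 0, 0, 0.72], [0.001, -0.001, 0.04, 0, 0, 0, 0.72], [0.001, -0.001, 0.06, 0, 0, 0, 0.72], [0.001, -0.001, 0.08, 0, 0, 0, 0.72], [0.001, -0.001, 0.092, 0, 0, 0, 0.72], [0.001, -0.001, 0.1, 0, 0, 0, 0.72], [0.001, -0.001, 0.103, 0, 0, 0, 0.65], [0.001, -0.001, 0.103, 0, 0, 0, 0.5], [0.001, -0.001, 0.103, 0, 0, 0, 0.4], [0.001, -0.001, 0.103, 0, 0, 0, 0.3], [0.001, -0.001, 0.103, 0, 0, 0, 0.3], [0.001, -0.001, 0.103, 0, 0, 0, 0.3], [0.001, -0.001, 0.103, 0, 0, 0, 0.3], [0.001, -0.001, 0.103, 0, 0, 0, 0.3]],
  ],
  grip_force=30,
)

```text
t: 19.55
eef_pos: [0.4108, -0.2005, 0.041]
tool_rot: [0.001, 0.707, 0.707, 0.0]
contact_force: [0.7, 0.6, 5.6]
gripper_width: 0.374
grasp_force: 30.4
```

```bash
python3 - <<'E'
from h import *; from station import bot
o=bot.get_obs();print(o['eef_pos'],o['contact_force'],go(o,.5813,-.0285,.053,0))
c=load('w10');w=load('w3');w6=load('w6')
# cup: outer rim ellipse z=.048 check from top
E
```

```text
[ 0.41076414 -0.20052974  0.04102209] [0.7205112  0.55037228 5.64443442] (array([ 0.1719,  0.1707, -0.0118]), array([0.02, 0.01, 0.01]))
```

>>> servo_tool(
  motion=[
    [[0, 0, -0.01, 0, 0, 0, 0.3], [0, 0, -0.03, 0, 0, 0, 0.3], [0, 0, -0.055, 0, 0, 0, 0.3], [0, 0, -0.08, 0, 0, 0, 0.3], [0.01, 0.01, -0.09, 0, 0, 0, 0.3], [0.03, 0.03, -0.09, 0, 0, 0, 0.3], [0.05, 0.05, -0.09, 0, 0, 0, 0.3], [0.07, 0.07, -0.09, 0, 0, 0, 0.3], [0.09, 0.09, -0.09, 0, 0, 0, 0.3], [0.11, 0.11, -0.09, 0, 0, 0, 0.3], [0.13, 0.13, -0.09, 0, 0, 0, 0.3], [0.15, 0.15, -0.09, 0, 0, 0, 0.3], [0.163, 0.162, -0.09, 0, 0, 0, 0.3], [0.17, 0.169, -0.085, 0, 0, 0, 0.3], [0.172, 0.1705, -0.075, 0, 0, 0, 0.3], [0.172, 0.1705, -0.065, 0, 0, 0, 0.3], [0.172, 0.1705, -0.06, 0, 0, 0, 0.3], [0.172, 0.1705, -0.06, 0, 0, 0, 0.3], [0.172, 0.1705, -0.06, 0, 0, 0, 0.3]],
  ],
)

```text
t: 21.13
eef_pos: [0.579, -0.0295, 0.0996]
tool_rot: [-0.0, 0.707, 0.707, -0.001]
contact_force: [-0.5, -0.3, 0.5]
gripper_width: 0.371
grasp_force: 30.1
```

```bash
python3 - <<'E'
from h import *; from station import bot
c=bot.read_camera('wrist'); save(c,'w11'); d=bot.read_camera('side'); save(d,'s11')
a=c['img'][100:400,140:500,::-1]; e=cv2.resize(d['img'][200:310,190:320,::-1],(355,300),interpolation=2); cv2.imwrite('pics/w11c.png',np.hstack([a,e]))
o=bot.get_obs();print(o['eef_pos'],o['grasp_force'],go(o,.5813,-.0285,.053,0))
E
```

```text
[ 0.57996684 -0.02895308  0.10047371] 30.054648206569254 (array([0.0005, 0.0013, 0.0475]), array([-0.,  0., -0.]))
```

View pics/w11c.png

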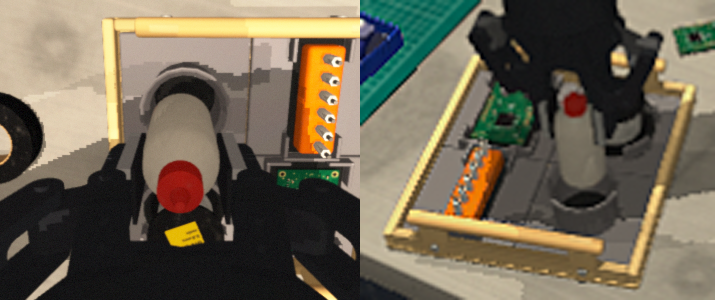

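The bottle is upright over the cup in both views (wrist crop 183,130 above cup 183,95; side crop 578,150 above 586,200). Lowering into it.

>>> servo_tool(
  motion=[
    [[0, 0.0005, 0.005, 0, 0, 0, 0.3], [0, 0.0005, 0.01, 0, 0, 0, 0.3], [0, 0.0005, 0.015, 0, 0, 0, 0.3], [0, 0.0005, 0.02, 0, 0, 0, 0.3], [0, 0.0005, 0.025, 0, 0, 0, 0.3], [0, 0.0005, 0.03, 0, 0, 0, 0.3], [0, 0.0005, 0.035, 0, 0, 0, 0.3], [0, 0.0005, 0.039, 0, 0, 0, 0.3], [0, 0.0005, 0.042, 0, 0, 0, 0.3], [0, 0.0005, 0.044, 0, 0, 0, 0.3], [0, 0.0005, 0.044, 0, 0, 0, 0.3]],
  ],
)

```text
t: 22.15
eef_pos: [0.5805, -0.0281, 0.0558]
tool_rot: [-0.0, 0.707, 0.707, -0.0]
contact_force: [-0.5, 0.5, 0.0]
gripper_width: 0.376
grasp_force: 30.1
```

>>> servo_tool(
  motion=[
    [[0, 0.0005, 0.001, 0, 0, 0, 0.3], [0, 0.0005, 0.002, 0, 0, 0, 0.3], [0, 0.0005, 0.0027, 0, 0, 0, 0.3], [0, 0.0005, 0.003, 0, 0, 0, 0.3], [0, 0.0005, 0.003, 0, 0, 0, 0.3]],
  ],
)

```text
t: 22.57
eef_pos: [0.5812, -0.0281, 0.0533]
tool_rot: [0.0, 0.707, 0.707, 0.0]
contact_force: [0.3, -0.3, -0.9]
gripper_width: 0.37
grasp_force: 30.1
```

>>> servo_tool(
  motion=[
    [[0, 0, 0.0003, 0, 0, 0, 0.3], [0, 0, 0.0006, 0, 0, 0, 0.3], [0, 0, 0.001, 0, 0, 0, 0.3], [0, 0, 0.001, 0, 0, 0, 0.3]],
  ],
)

```text
t: 22.9
eef_pos: [0.5814, -0.0281, 0.053]
tool_rot: [0.0, 0.707, 0.707, 0.0]
contact_force: [-1.9, -0.3, 5.4]
gripper_width: 0.371
grasp_force: 30.7
```

Floor contact at the expected height. I'll open the fingers, rise and back away.

>>> servo_tool(
  motion=[
    [[0, 0, 0.001, 0, 0, 0, 0.42], [0, 0, 0.001, 0, 0, 0, 0.5], [0, 0, 0.001, 0, 0, 0, 0.6], [0, 0, 0.001, 0, 0, 0, 0.65], [0, 0, -0.005, 0, 0, 0, 0.65], [0, 0, -0.02, 0, 0, 0, 0.65], [0, 0, -0.045, 0, 0, 0, 0.65], [0, 0, -0.075, 0, 0, 0, 0.65], [0, 0, -0.11, 0, 0, 0, 0.65], [0, 0, -0.15, 0, 0, 0, 0.65], [-0.04, 0, -0.17, 0, 0, 0, 0.65], [-0.08, 0, -0.17, 0, 0, 0, 0.65], [-0.12, 0, -0.17, 0, 0, 0, 0.65], [-0.16, 0, -0.17, 0, 0, 0, 0.65], [-0.2, 0, -0.17, 0, 0, 0, 0.65], [-0.22, 0, -0.17, 0, 0, 0, 0.65], [-0.22, 0, -0.17, 0, 0, 0, 0.65]],
  ],
)

```text
t: 24.32
eef_pos: [0.5798, -0.2557, 0.2223]
tool_rot: [0.001, 0.71, 0.704, -0.001]
contact_force: [-0.9, -0.9, -0.2]
gripper_width: 0.652
grasp_force: 0.0
```

```bash
python3 - <<'E'
from h import *; from station import bot
d=bot.read_camera('top'); save(d,'top4'); s=bot.read_camera('side'); save(s,'s4'); o=bot.get_obs(); print(o['t'],o['contact_force'],o['eef_pos'])
big=lambda c,lo,hi,r,a=4:[(rect(c,x,z),x.mean(0).round()) for x in blobs(c,lo,hi,r,a)]
for n,lo,hi,z,r in(('board',(40,60,20),(90,255,255),.018,(250,118,292,160)),('bits',(5,130,60),(18,255,255),.028,(206,122,250,155)),('label',(22,120,100),(35,255,255),.047,(255,165,285,195)),('cap',(0,130,60),(6,255,255),.097,(212,160,252,198)),('cleaner',(100,130,80),(125,255,255),.15,(425,215,470,250))):
    print(n,big(d,lo,hi,r))
z=.097
# cap/body pixels in side view vs projection of an upright bottle at cup
B=blobs(s,(0,130,60),(6,255,255),(240,215,310,290),5);print([x.mean(0) for x in B],proj(s,[[.5814,-.0285,.0885]]))
t=load('top0');print('tape diff',np.abs(d['img'][225:258,225:258].astype(int)-t['img'][225:258,225:258]).mean())
a=cv2.resize(d['img'][105:215,195:305,::-1],(400,400),interpolation=2);e=cv2.resize(s['img'][205:315,190:300,::-1],(400,400),interpolation=2);cv2.imwrite('pics/fin.png',np.hstack([a,e]))
E
```

```text
24.4167 [ 0.39090364  0.15985578 -0.03100432] [ 0.58111372 -0.24875964  0.22238571]
board [(array([ 671.4, -117.9,   71.3,   46.6,   90.7]), array([268., 138.]))]
bits [(array([671.8, -30.2,  75.5,  25.4,  90.7]), array([229., 138.]))]
label [(array([ 581.8, -119.5,   23.9,   22.9,  112.7]), array([266., 176.]))]
cap [(array([580.2, -31.4,  15.1,  14.8,   1.6]), array([222., 174.]))]
cleaner [(array([ 460.6, -506. ,   26. ,   21.8,   90.7]), array([453., 233.]))]
[array([269.41666667, 254.54166667])] [[269.39226599 252.87749267]]
tape diff 3.219773492500765
```

View pics/fin.png

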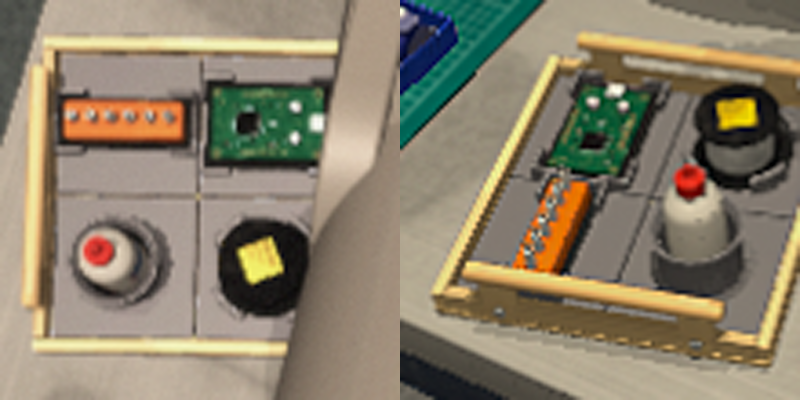

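All four sit in their own holders. The bottle stands upright in the cup (side crop 695,215), and the bits, board and reel lie flat in place. The robot is clear, so I'll hand in.

```bash
python3 -c "
from station import bot
print(bot.hand_in())"
```

```text
the job is handed in; nothing more can be done
None
```

The circuit board, bit block, solder reel and flux bottle were each set down in their own holder, the bottle upright; the tape roll and cleaner bottle were not touched, and I handed the job in at about 24 s.

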